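# Change over a twin paint filter: seat the fresh cartridge, rock the stuck one free

## Robot

A 6-joint arm with a two-finger parallel gripper is mounted at the origin on the work surface. World frame = base frame: x ahead of the robot, y to its left, z up, the work surface at z = 0. Lengths are in m, angles in degrees, forces in N, time in s.
With the tool pointing down it reaches from about 0.325 to 0.775 m from the base axis. Payload 9.3 kg.
Tool frame: the origin (TCP) lies midway between the tips of the shut fingers; the grasp point (between the pads) lies 19 mm behind it; z points along the fingers, x is the direction in which the jaws open and shut, and the axes are right-handed (so a half turn about z gives the same grasp; the last joint's range is limited). The gripper opens to 85 mm and grips with 20 to 120 N. Pads are 22 mm wide; open, the fingers measure 114 mm over their backs; the gripper's body (76 mm by 85 mm) begins 54 mm behind the grasp point. The pads swing forward as they close: fully open they stand 13 mm farther back than shut.
Start: joints at [-84.374, 14.817, 1.232, 76.415, 0, 81.257], TCP at [0.136, -0.533, 0.231] pointing down, gripper open.
Joint ranges: [-174.27, 174.27], [-52.1, 104.24], [-59.71, 78.15], [-110.17, 111.67], [-87.03, 83.33], [-180, 180]. Speed limits (degrees/s): [127.2, 127.2, 159.86, 180, 180, 180].

## Interface

Orientations are given as [roll, pitch, yaw] about the fixed x, y, z axes, in that order (R = Rz(yaw) Ry(pitch) Rx(roll)).
In Python, from bench import sense, capture, camera_params, sign_off gives the robot as it stands.
- The arm moves only by the tool jog_arm, never from a script. Its argument "motion" is a list of rows, each a list of 4 numbers: the shift along the tool's x, y, z in m, then the turn about the tool's z in rad. In form: [[dx, dy, dz, roll], ...]. A call has exactly 10 rows; each row shifts and turns the pose as measured when the row begins, along the tool's axes as they then stand; what a row does not reach is not made up. A row lasts 1/8 s, in which the tool goes at most 62.5 mm and 10.7 degrees, less where a joint would pass 70% of its speed; a pose out of reach is approached as far as the arm can. A call is refused whole if a number of a shift passes 0.0625 or a number of a turn 0.188, either way. A call with a gripper value outside its range is refused whole. "hand" is the closure in counts, from 0 (fully open) to 255 (shut), set as the call begins (left out, the last holds). The fingers move at their own pace and stop on an object; the grip force is fixed at half the most. Time passes only in rows, so rows that do not move let the fingers close, or fill a call up. It gives the time, the measured TCP pose, the force and the opening at its end, in the units of the state.
- sense(): the state, without advancing time (a new reading comes with each control period).
- capture(name): name is "scene" or "top" or "wrist"; returns the picture (420x560x3 uint8, red, green, blue); there is no depth.
- camera_params(name): a dict with "fx", "fy", "cx", "cy" (pixels), "eye" and "orientation" of the camera in the world; the wrist camera has in their place "mount" (4x4, takes a point from camera to tool coordinates, whose origin is the TCP and whose axes are the tool frame's). Camera axes: x right, y up, looking along -z (the intrinsics and any distortion apply to the point x, -y, -z); pixel columns grow to the right and rows downward; lengths in m; the calibration is good to about 2 mm. A picture is of the moment at which its call begins: read the wrist's pose just before it. camera_params takes no time and is no camera call.
- sign_off(): hands the job in, once; it reports no verdict.
The state is a dict: "clock": time; "q": joint angles; "qd": joint speeds; "tau": joint torques, N m; "tool_pos": TCP position; "tcp_rot": TCP orientation; "ft_force": force on the tool from outside, world axes, zero at the start; "torque": the same for the moment, N m; "gripper_width": finger opening in m.
Only numpy, scipy, OpenCV 4.12 (cv2) and the standard library are available. Lean on these libraries where they do the work, as an engineer would, in place of code of your own. Each camera call takes 0.05 s, during which the arm holds its last target. There are 200 camera calls.

## Task

At the paint-mixing bench, first take the fresh filter cartridge from its black stand and press it fully home in the empty metal socket, so that the shoulder of its body is flush with the rim, and let go of it. Then grip the spent cartridge that is stuck between the two stiff steel clips of the holder and rock it to both sides while it is still down in the holder, until it has pushed both clips well open; draw it straight up, and finish while still holding it, upright and still, over the holder with its foot a few centimetres clear of the clips. Leave the other things on the bench where they are.

Things in the scene. Friction and masses are not known exactly. Their poses are not given: they have to be found in the camera images.
- fresh: White plastic filter cartridge, 100 mm tall, about 160 g. From below: foot 12 x 22 x 12 mm (x, y, z), body 36 x 30 x 40 (its flat top, 52 mm up, is the shoulder), grip fin 14 x 26 x 48 on top, pinched across its 14 mm (x). Origin: centre of the foot's underside, z up. Starts in the stand, origin 4 mm above the bench, axes as the stand's.
- spent: White plastic filter cartridge, 100 mm tall, about 160 g. From below: foot 12 x 22 x 12 mm (x, y, z), body 36 x 30 x 40 (its flat top, 52 mm up, is the shoulder), grip fin 14 x 26 x 48 on top, pinched across its 14 mm (x). Origin: centre of the foot's underside, z up. Starts in the holder, origin 10 mm above the bench, axes as the holder's.
- stand: Black plastic stand, 70 x 64 x 16 mm (x, y, z), fixed, with a rectangular hole for the foot; the fresh cartridge's body stands on its top. Origin: centre of its underside, on the bench.
- socket: Empty fixed metal socket, 68 x 62 x 60 mm (x, y, z), with a pocket 39 x 33 mm (x, y) open at the top: 1.5 mm to spare all round the body, 3 mm chamfer; the cartridge goes in axes parallel, either way round. Origin: centre of its underside on the bench. Fully home, the cartridge's origin is 8 mm above this origin, its shoulder at the rim (60 mm).
- plate (a joint): Stiff seal plate in the bottom of the socket: metres pressed down, 0 (up to 0.002 at the start) to 0.012, a hard stop = fully home. Up, its top is 20 mm above the bench, so the foot lands on it with the cartridge about 12 mm proud. Needs about 6 N to move and stays where it is pressed.
- holder: Fixed clip holder: base 96 x 60 x 18 mm (x, y, z), 8 mm deep pocket (15 x 25 mm) for the foot, side walls at +-y to 54 mm height, clips at -x and +x, tops at 76 mm. Origin: centre of its underside on the bench. The cartridge rocks towards +-x about its foot, 10 mm above this origin. It rises some 6 mm, then the shut clips stop it: pulling harder does not free it.
- clip_front (a joint): Steel clip on the holder's -x side: rad it leans outwards, 0 shut to 0.35. Hinged 16 mm up, 23 mm from the middle; its lip reaches 4 mm in over the shoulder, clear of it from 0.09 rad on. Stiff (5 N at its top), stays where pushed. Leaning the cartridge about its foot this way pushes it about as far: 0.18 rad is ample.
- clip_back (a joint): The clip on the holder's +x side, the mirror image of clip_front.
- bottle: Bystander: white capped bottle, 64 mm wide, 145 mm tall. Origin: centre of its underside.
- cup: Bystander: empty white mixing cup, 72 mm wide, 70 mm tall. Origin: centre of its underside.
- tin: Bystander: bare steel tin, 76 mm wide, 75 mm tall. Origin: centre of its underside.
- paddle: Bystander: stirring paddle, 200 mm long, lying on the bench along its x. Origin: its middle, underside.
- jar: Bystander: small white jar with a black cap, 56 mm wide, 60 mm tall. Origin: centre of its underside.
- funnel: Bystander: white funnel standing on its mouth, 80 mm wide, 75 mm tall. Origin: centre of its underside.
Mind the look-alikes: they are no part of the job. What is shaped like the socket but green or orange is not meant.

How it is judged:
By the outcome, as a careful person would: the job done as asked, in the order asked, and still so for the second after the job is handed in, while the arm keeps its last pose, push and grip.
It also fails if it takes over 61 s, if anything falls off the work surface, if the arm or the gripper's body presses on something with over 40 N, if the wrist force passes 120 N, or if a joint passes its speed limit or range.

## Working session

There is one attempt and no reset: what is moved stays moved. The work goes in short steps, Python scripts to look and compute and a tool call to move; the robot and the scene stay as the last step left them, time stands still between calls to the robot, and variables do not carry over. Pictures are saved under pics/ and viewed, about 8 in all and at most 12, crops included, and the job is handed in when it is done.

Besides the shell and the picture viewer there is one more tool, called after "Emit:" by a JSON object that holds its "api" and its "payload". jog_arm: Moves the arm, as the interface text tells. Its arguments: {"type":"object","properties":{"motion":{"type":"array","items":{"type":"array","items":{"type":"number"}}},"hand":{"type":"number"}},"required":["motion"]}

```bash
mkdir -p pics; ls
python3 - <<'E'
from bench import *
import cv2,numpy as np
for n in("scene","top"):
    print(n,camera_params(n)); cv2.imwrite(f"pics/{n}0.png",cv2.resize(capture(n)[:,:,::-1],(800,600),interpolation=cv2.INTER_CUBIC))
print(camera_params("wrist"));print(sense())
E
```

```text
pics
scene {'fx': 387.51484881016654, 'fy': 387.51484881016654, 'cx': 281.9400851662687, 'cy': 208.59588981447388, 'eye': array([ 0.90402147, -0.5380156 ,  0.7460808 ]), 'orientation': array([42.22870874,  0.60103733, 30.50447257])}
top {'fx': 518.0177380487747, 'fy': 518.0177380487747, 'cx': 280.9102633606901, 'cy': 213.77562984210914, 'eye': array([0.36276082, 0.00379336, 1.38254352]), 'orientation': array([  9.76009944,  -0.2982246 , -91.6796574 ])}
{'fx': 357.4855011960196, 'fy': 357.4855011960196, 'cx': 279.1720339758438, 'cy': 199.87452820010793, 'mount': array([[ 9.99999873e-01, -2.91303034e-04, -4.10102423e-04,
         3.62726302e-05],
       [-3.93860036e-04, -9.60553135e-01, -2.78096243e-01,
        -7.07362733e-02],
       [-3.12914889e-04,  2.78096370e-01, -9.60553128e-01,
        -1.43646105e-01],
       [ 0.00000000e+00,  0.00000000e+00,  0.00000000e+00,
         1.00000000e+00]])}
{'clock': 0.1, 'q': array([-8.43735722e+01,  1.48455033e+01,  1.19266818e+00,  7.64147769e+01,
       -2.25794177e-03,  8.12582470e+01]), 'qd': array([-0.08088748, -0.12314758,  0.12043391,  0.03111566, -0.02348752,
        0.06903966]), 'tau': array([ 3.68863286e-03, -5.56696308e+01,  3.45068729e+01,  1.16796748e-02,
       -2.65560466e-04, -4.91448930e-06]), 'tool_pos': array([ 0.13645635, -0.53253288,  0.23073601]), 'tcp_rot': array([-1.79991956e+02,  6.71697828e-02, -7.56318131e+01]), 'ft_force': array([ 0.85295156, -0.0999046 , -0.0659434 ]), 'torque': array([-0.0145629, -0.0111259, -0.0193347]), 'gripper_width': 0.08569954886051594}
```

View pics/scene0.png

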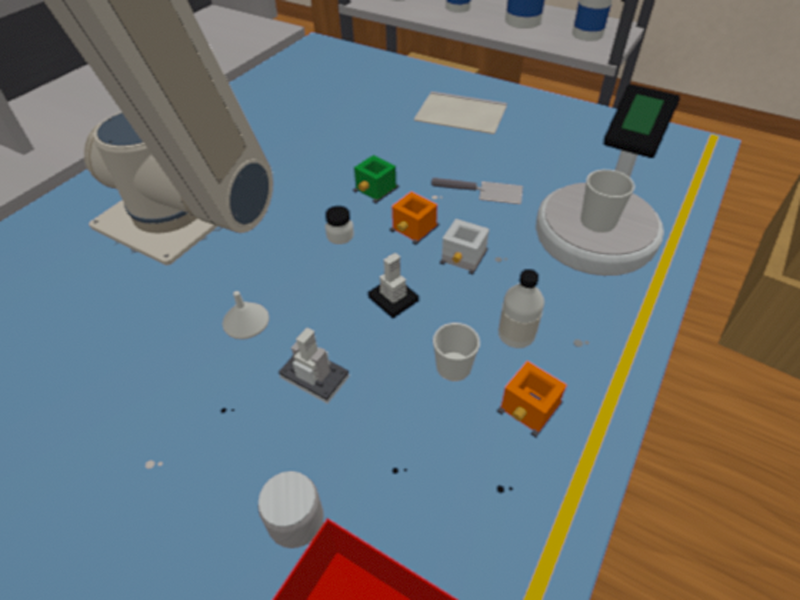

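View pics/top0.png

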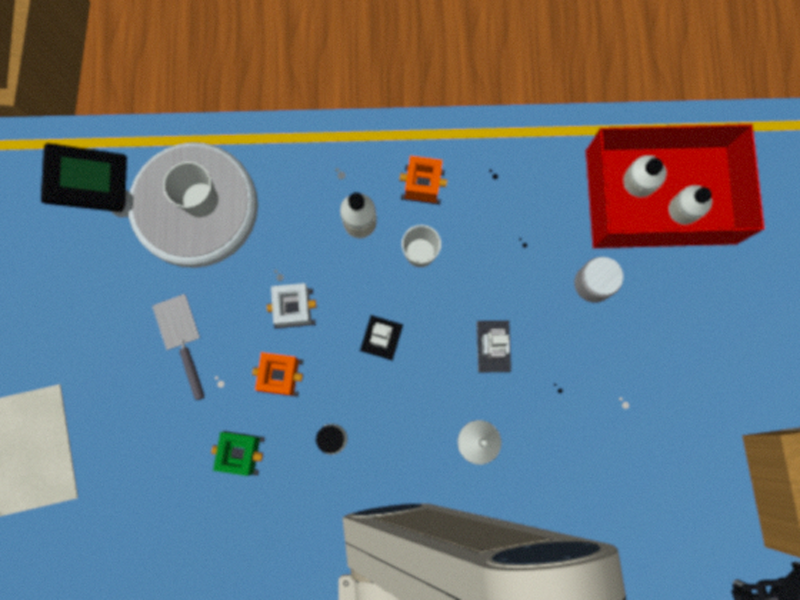

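The scene picture shows the white socket at about (466,243), the black stand with the fresh cartridge at (393,290) and the holder with the spent one at (314,365). In the top view they are at (291,305), (382,337) and (494,345). Orange and green ones are look-alikes. Next I get coarse positions.

```bash
cat > h.py <<'E'
from bench import *
import cv2,numpy as np
from scipy.spatial.transform import Rotation as Ro
def T(rpy,p):
    M=np.eye(4);M[:3,:3]=Ro.from_euler('xyz',rpy,degrees=True).as_matrix();M[:3,3]=p;return M
def cam(n,s=None):
    c=camera_params(n)
    if n=="wrist":
        s=s or sense(); M=T(s['tcp_rot'],s['tool_pos'])@c['mount']
    else: M=T(c['orientation'],c['eye'])
    K=np.array([[c['fx'],0,c['cx']],[0,c['fy'],c['cy']],[0,0,1]]);return K,M
def proj(K,M,P):
    p=(np.asarray(P,float)-M[:3,3])@M[:3,:3]; p=p*[1,-1,-1]; q=p@K.T; return q[:,:2]/q[:,2:]
def ray(K,M,uv,z):
    uv=np.atleast_2d(uv).astype(float); d=np.c_[uv,np.ones(len(uv))]@np.linalg.inv(K).T*[1,-1,-1]@M[:3,:3].T
    return M[:3,3]+d*((z-M[2,3])/d[:,2])[:,None]
def rect(img,K,M,x0,y0,w,z,ppm=4):
    # rectified metric view of plane z: up=+x, left=+y, ppm px per mm, side w (m) about (x0,y0)
    n=int(w*1000*ppm); c=[[x0+w/2,y0+w/2,z],[x0+w/2,y0-w/2,z],[x0-w/2,y0-w/2,z],[x0-w/2,y0+w/2,z]]
    H=cv2.getPerspectiveTransform(proj(K,M,c).astype(np.float32),np.float32([[0,0],[n,0],[n,n],[0,n]]))
    return cv2.warpPerspective(img,H,(n,n),flags=cv2.INTER_CUBIC)
E
python3 - <<'E'
from h import *
K,M=cam("top")
for n,u,v,z in(("socket",291,305,.06),("stand",382,337,.016),("fin f",381,328,.1),("holder",494,347,.018),("fin s",496,342,.1),("funnel",484,442,.075),("cup",420,240,.07),("bottle",357,201,.145),("jar",330,438,.06),("orange",278,374,.06)):
    print(n,ray(K,M,[u*.7,v*.7],z).round(3))
E
```

```text
socket [[0.596 0.19  0.06 ]]
stand [[0.539 0.027 0.016]]
fin f [[0.544 0.027 0.1  ]]
holder [[ 0.514 -0.18   0.018]]
fin s [[ 0.514 -0.173  0.1  ]]
funnel [[ 0.342 -0.146  0.075]]
cup [[ 0.708 -0.047  0.07 ]]
bottle [[0.762 0.063 0.145]]
jar [[0.357 0.123 0.06 ]]
orange [[0.472 0.214 0.06 ]]
```

```bash
cat >> h.py <<'E'
def plan(p,yaw,n,rnd=3):
    s=sense(); M=T(s['tcp_rot'],s['tool_pos']); y0=s['tcp_rot'][2]
    dy=(yaw-y0+180)%360-180; st=(np.array(p)-s['tool_pos'])/n; out=[]
    for i in range(n):
        R=Ro.from_euler('xyz',[180,0,y0+dy*i/n],degrees=True).as_matrix()
        out.append([*(st@R).round(rnd),round(-np.radians(dy)/n,3)])
    print(out)
def state():
    s=sense();print(s['clock'],s['tool_pos'].round(4),s['tcp_rot'].round(2),s['ft_force'].round(1),s['gripper_width'].round(4),s['q'].round(0))
E
python3 -c "
from h import *
plan([.50,-.17,.23],0,10)"
```

```text
[[np.float64(-0.026), np.float64(-0.044), np.float64(0.0), np.float64(-0.132)], [np.float64(-0.02), np.float64(-0.047), np.float64(0.0), np.float64(-0.132)], [np.float64(-0.014), np.float64(-0.049), np.float64(0.0), np.float64(-0.132)], [np.float64(-0.007), np.float64(-0.051), np.float64(0.0), np.float64(-0.132)], [np.float64(-0.0), np.float64(-0.051), np.float64(0.0), np.float64(-0.132)], [np.float64(0.006), np.float64(-0.051), np.float64(0.0), np.float64(-0.132)], [np.float64(0.013), np.float64(-0.05), np.float64(0.0), np.float64(-0.132)], [np.float64(0.02), np.float64(-0.047), np.float64(0.0), np.float64(-0.132)], [np.float64(0.026), np.float64(-0.044), np.float64(0.0), np.float64(-0.132)], [np.float64(0.031), np.float64(-0.041), np.float64(0.0), np.float64(-0.132)]]
```

Emit:
{"api": "jog_arm", "payload": {"motion": [[-0.026,-0.044,0,-0.132],[-0.02,-0.047,0,-0.132],[-0.014,-0.049,0,-0.132],[-0.007,-0.051,0,-0.132],[0,-0.051,0,-0.132],[0.006,-0.051,0,-0.132],[0.013,-0.05,0,-0.132],[0.02,-0.047,0,-0.132],[0.026,-0.044,0,-0.132],[0.031,-0.041,0,-0.132]]}}

```text
clock: 1.35
tool_pos: [0.5007, -0.155, 0.2284]
tcp_rot: [-179.7, 0.1, 2.0]
ft_force: [0.6, -0.7, 0.3]
gripper_width: 0.0854
```

```bash
sed -i 's/out.append(\[\*(st@R).round(rnd),round(-np.radians(dy)\/n,3)\])/out.append([float(v) for v in (*(st@R).round(rnd),round(-np.radians(dy)\/n,3))])/' h.py
python3 - <<'E'
from h import *
state(); K,M=cam("wrist"); im=capture("wrist"); np.savez("w1.npz",K=K,M=M,im=im)
g=rect(im,K,M,.514,-.178,.15,.018)
cv2.imwrite("pics/w1.png",np.hstack([im[:,:,::-1][:, :],]) )
plan([.565,.10,.25],0,10)
E
```

```text
Traceback (most recent call last):
  File "h.py", line 30, in state
    s=sense();print(s['clock'],s['tool_pos'].round(4),s['tcp_rot'].round(2),s['ft_force'].round(1),s['gripper_width'].round(4),s['q'].round(0))
                                                                                                   ^^^^^^^^^^^^^^^^^^^^^^^^
AttributeError: 'float' object has no attribute 'round'
```

```bash
sed -i "s/s\['gripper_width'\].round(4)/round(s['gripper_width'],4)/" h.py
python3 - <<'E'
from h import *
capture("wrist"); capture("wrist"); state(); K,M=cam("wrist"); im=capture("wrist"); np.savez("w1.npz",K=K,M=M,im=im); state()
cv2.imwrite("pics/w1.png",cv2.resize(im[:,:,::-1],(800,600),interpolation=cv2.INTER_CUBIC))
plan([.565,.10,.25],0,5)
E
```

```text
1.45 [ 0.502  -0.1531  0.228 ] [-1.7962e+02  1.0000e-01  2.2500e+00] [-0.4  0.2  0.5] 0.0853 [-26.  13.  -2.  75.   0.  61.]
1.5 [ 0.5007 -0.1546  0.228 ] [-1.7965e+02  1.5000e-01  2.0300e+00] [ 0.   0.6 -0.2] 0.0854 [-26.  13.  -2.  75.   0.  62.]
[[0.015, -0.05, -0.004, 0.007], [0.014, -0.051, -0.004, 0.007], [0.014, -0.051, -0.004, 0.007], [0.014, -0.051, -0.004, 0.007], [0.013, -0.051, -0.004, 0.007]]
```

View pics/w1.png

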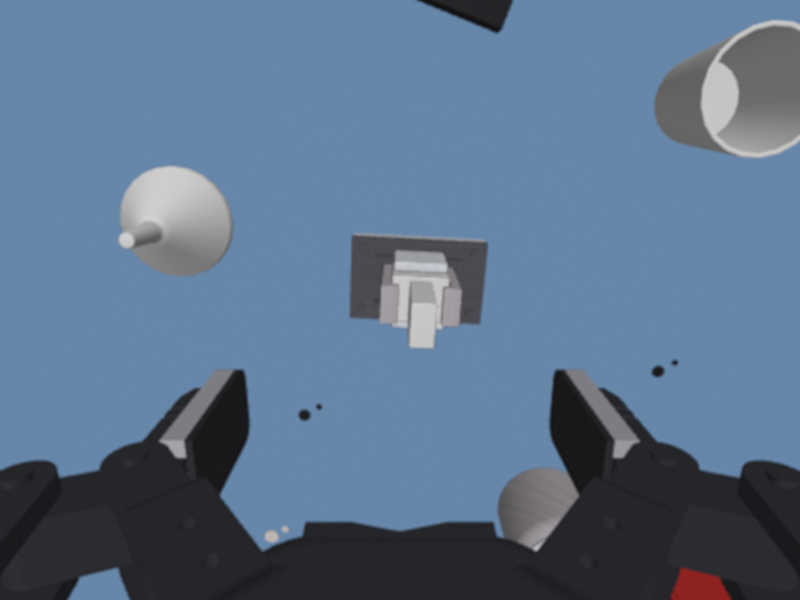

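The wrist view shows the holder base corners at about (352,234), (487,240), (480,324) and (350,319), with the top of the spent fin spanning (410–436, 305–347). I move between the stand and the socket for the next look.

Emit:
{"api": "jog_arm", "payload": {"motion": [[0.015,-0.05,-0.004,0.007],[0.014,-0.051,-0.004,0.007],[0.014,-0.051,-0.004,0.007],[0.014,-0.051,-0.004,0.007],[0.01,-0.04,-0.004,0.007],[0,0,0,0],[0,0,0,0],[0,0,0,0],[0,0,0,0],[0,0,0,0]]}}

```text
clock: 2.75
tool_pos: [0.5628, 0.0862, 0.2476]
tcp_rot: [-179.8, 0.4, -1.2]
ft_force: [-0.4, -0.2, -0.2]
gripper_width: 0.0856
```

Run:
```python
from h import *
S=[]
for i in range(3):
    s=sense(); S.append([*s['tool_pos'],*s['tcp_rot']%360]); K,M=cam("wrist"); im=capture("wrist")
print(np.round(S,4)); m=np.mean(S,0); M=T(m[3:],m[:3])@camera_params("wrist")['mount']; np.savez("w2.npz",K=K,M=M,im=im)
cv2.imwrite("pics/w2.png",cv2.resize(im[:,:,::-1],(800,600),interpolation=cv2.INTER_CUBIC))
d=np.load("w1.npz")
c=ray(d['K'],d['M'],np.array([[352,234],[487,240],[480,324],[350,319]])*.7+.0,.018); print(c.round(4),c.mean(0).round(4))
e=(c[1]-c[0]+c[2]-c[3])/2; f=(c[0]-c[3]+c[1]-c[2])/2
print(np.linalg.norm(e),np.linalg.norm(f),np.degrees(np.arctan2(e[1],e[0])),np.degrees(np.arctan2(f[1],f[0])))
print(ray(d['K'],d['M'],np.array([[410,347],[434,348],[436,305],[411,305]])*.7,.11).round(4))
```

```text
[[5.628000e-01 8.620000e-02 2.476000e-01 1.802290e+02 4.491000e-01
  3.587826e+02]
 [5.628000e-01 8.630000e-02 2.477000e-01 1.802274e+02 4.459000e-01
  3.587903e+02]
 [5.629000e-01 8.650000e-02 2.477000e-01 1.802278e+02 4.368000e-01
  3.588105e+02]]
[[ 0.4687 -0.1473  0.018 ]
 [ 0.5636 -0.1478  0.018 ]
 [ 0.5639 -0.2105  0.018 ]
 [ 0.4682 -0.2104  0.018 ]] [ 0.5161 -0.179   0.018 ]
0.09525940820031029 0.06291613371332762 -0.15575148502839167 89.88151062816402
[[ 0.5097 -0.1925  0.11  ]
 [ 0.523  -0.1925  0.11  ]
 [ 0.5226 -0.1676  0.11  ]
 [ 0.5091 -0.1681  0.11  ]]
```

View pics/w2.png

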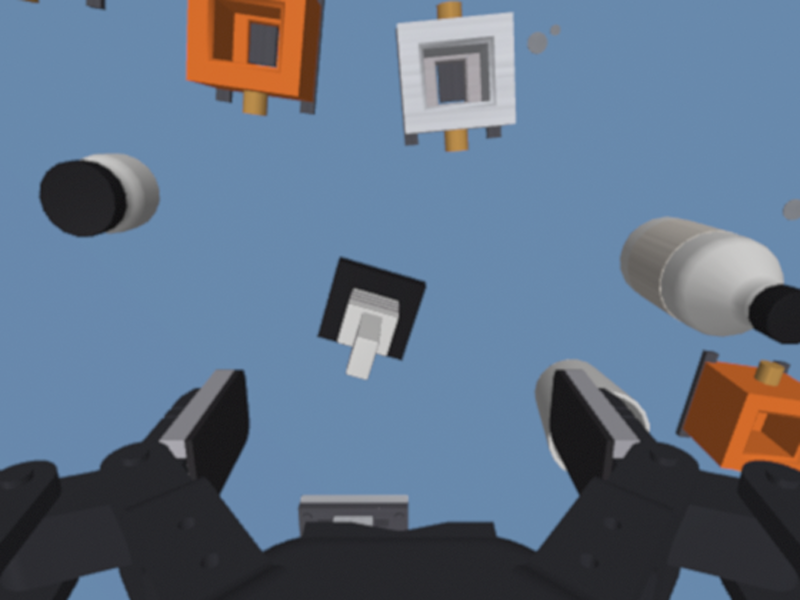

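The second wrist view has the stand corners at (341,257), (425,284), (404,360) and (319,336), and the top of the fresh fin from (347,376) to (378,342). The white socket's rim corners are at (397,24), (514,12), (517,123) and (405,133).

```bash
cat >> h.py <<'E'
def quad(name,im,K,M,c800,z,sub=True):
    c=(np.float32(c800)*.7).reshape(-1,1,2)
    if sub: c=cv2.cornerSubPix(cv2.cvtColor(im,cv2.COLOR_RGB2GRAY),c.copy(),(4,4),(-1,-1),(3,100,.01))
    c=c.reshape(-1,2); w=ray(K,M,c,z); e=(w[1]-w[0]+w[2]-w[3])/2; f=(w[0]-w[3]+w[1]-w[2])/2
    print(name,(c/.7).round(1).tolist(),'\n',w.mean(0).round(4),'size',np.linalg.norm(e).round(4),np.linalg.norm(f).round(4),'yaw',np.degrees(np.arctan2(e[1],e[0])).round(2),np.degrees(np.arctan2(f[1],f[0])).round(2)-90)
E
python3 - <<'E'
from h import *
d=np.load("w2.npz");a=(d['im'],d['K'],d['M'])
for s in(0,1):
    quad("stand",*a,[[341,257],[425,284],[404,360],[319,336]],.016,s)
    quad("socket",*a,[[397,24],[514,12],[517,123],[405,133]],.06,s)
    quad("pocket",*a,[[419,44],[493,37],[496,103],[424,110]],.06,s)
    quad("fin",*a,[[360,337],[378,342],[367,380],[347,376]],.104,s)
d=np.load("w1.npz");a=(d['im'],d['K'],d['M'])
quad("holder",*a,[[352,234],[487,240],[480,324],[350,319]],.018)
quad("sfin",*a,[[411,305],[436,305],[434,348],[410,347]],.11)
E
```

```text
stand [[341.0, 257.0], [425.0, 284.0], [404.0, 360.0], [319.0, 336.0]] 
 [0.5395 0.0296 0.016 ] size 0.0685 0.0658 yaw -18.73 -16.700000000000003
socket [[397.0, 24.0], [514.0, 12.0], [517.0, 123.0], [405.0, 133.0]] 
 [0.5996 0.1935 0.06  ] size 0.0691 0.0619 yaw 3.87 3.719999999999999
pocket [[419.0, 44.0], [493.0, 37.0], [496.0, 103.0], [424.0, 110.0]] 
 [0.5995 0.1937 0.06  ] size 0.044 0.0372 yaw 3.88 4.349999999999994
fin [[360.0, 337.0], [378.0, 342.0], [367.0, 380.0], [347.0, 376.0]] 
 [0.5388 0.028  0.104 ] size 0.0119 0.0267 yaw -15.42 -18.230000000000004
stand [[339.3999938964844, 256.29998779296875], [425.1000061035156, 281.79998779296875], [401.0, 359.6000061035156], [316.70001220703125, 335.70001220703125]] 
 [0.5381 0.0304 0.016 ] size 0.0686 0.0671 yaw -18.11 -17.769999999999996
socket [[395.8999938964844, 23.299999237060547], [512.4000244140625, 11.600000381469727], [514.7999877929688, 122.9000015258789], [405.20001220703125, 133.1999969482422]] 
 [0.5989 0.1936 0.06  ] size 0.0682 0.0623 yaw 3.93 3.8900000000000006
pocket [[418.3999938964844, 44.0], [493.29998779296875, 35.599998474121094], [496.0, 103.0], [424.5, 108.69999694824219]] 
 [0.5995 0.1941 0.06  ] size 0.0441 0.0372 yaw 3.88 4.75
fin [[360.0, 337.0], [378.79998779296875, 342.79998779296875], [366.1000061035156, 378.79998779296875], [345.3999938964844, 372.70001220703125]] 
 [0.5385 0.0286 0.104 ] size 0.0126 0.0254 yaw -19.28 -21.549999999999997
holder [[352.0, 234.60000610351562], [486.70001220703125, 241.39999389648438], [479.20001220703125, 323.29998779296875], [349.29998779296875, 316.79998779296875]] 
 [ 0.5158 -0.1788  0.018 ] size 0.0952 0.0611 yaw -0.68 -0.6299999999999955
sfin [[409.1000061035156, 306.5], [436.0, 305.0], [432.5, 347.1000061035156], [409.0, 346.29998779296875]] 
 [ 0.5155 -0.1802  0.11  ] size 0.0137 0.0238 yaw 3.08 0.5799999999999983
```

```bash
python3 -c "
from h import *
plan([.539,.029,.13],-17.9,5)"
```

```text
[[-0.005, 0.012, 0.024, 0.058], [-0.004, 0.012, 0.024, 0.058], [-0.003, 0.012, 0.024, 0.058], [-0.002, 0.012, 0.024, 0.058], [-0.002, 0.012, 0.024, 0.058]]
```

Emit:
{"api": "jog_arm", "payload": {"motion": [[-0.005,0.012,0.024,0.058],[-0.004,0.012,0.024,0.058],[-0.003,0.012,0.024,0.058],[-0.002,0.012,0.024,0.058],[-0.002,0.012,0.024,0.058],[0,0,0,0],[0,0,0,0],[0,0,0,0],[0,0,0,0],[0,0,0,0]]}}

```text
clock: 4.15
tool_pos: [0.5396, 0.0294, 0.128]
tcp_rot: [-179.8, 0.1, -18.0]
ft_force: [-0.5, -0.6, 0.1]
gripper_width: 0.0854
```

Run:
```python
from h import *
state(); s=sense();K,M=cam("wrist",s); im=capture("wrist"); np.savez("w3.npz",K=K,M=M,im=im)
P=[[ .5158-.0,0,0]]
v=im[:,:,::-1].copy()
R=Ro.from_euler('z',-17.9,degrees=True).as_matrix()
def draw(o,pts,col):
    q=proj(K,M,(np.array(pts)@R.T+o)); cv2.polylines(v,[np.int32(q*16)],True,col,1,cv2.LINE_AA,4)
for z,a,b in((.016,35,32),(.104,7,13),(.056,18,15)): draw([.539,.029,z],[[-a/1e3,-b/1e3,0],[a/1e3,-b/1e3,0],[a/1e3,b/1e3,0],[-a/1e3,b/1e3,0]],(0,0,255))
cv2.imwrite("pics/w3.png",cv2.resize(v,(800,600),interpolation=cv2.INTER_CUBIC))
plan([.539,.029,.063],-17.9,5)
```

```text
4.15 [0.5396 0.0294 0.128 ] [-1.7978e+02  1.2000e-01 -1.8020e+01] [-0.5 -0.6  0.1] 0.0854 [ -6.  17. -11.  62.   0. 102.]
[[-0.0, 0.0, 0.013, -0.0], [-0.0, 0.0, 0.013, -0.0], [-0.0, 0.0, 0.013, -0.0], [-0.0, 0.0, 0.013, -0.0], [-0.0, 0.0, 0.013, -0.0]]
```

View pics/w3.png

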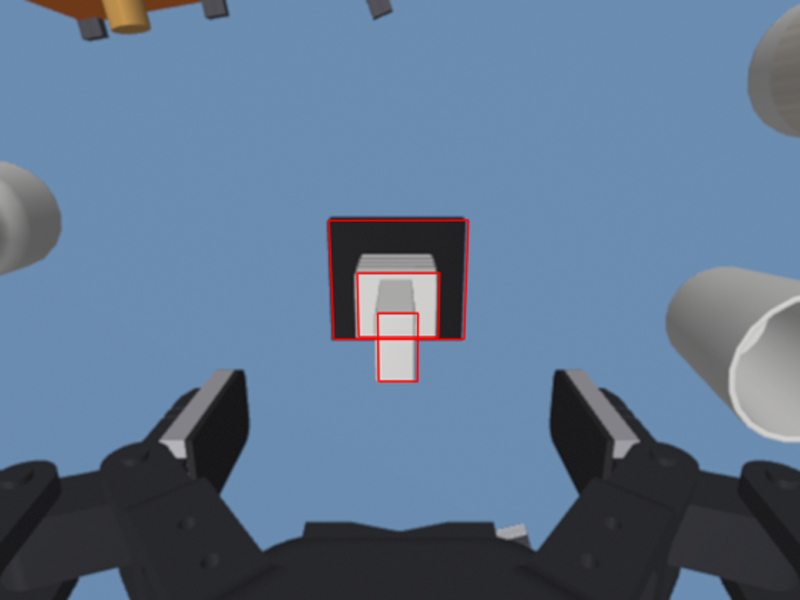

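The overlay matches the stand and fin to about 1 mm. Descending and gripping.

Emit:
{"api": "jog_arm", "payload": {"motion": [[0,0,0.013,0],[-0.001,0,0.013,0],[0,0,0.013,0],[0,0,0.013,0],[0,0,0.013,0],[0,0,0,0],[0,0,0,0],[0,0,0,0],[0,0,0,0],[0,0,0,0]]}}

```text
clock: 5.45
tool_pos: [0.5384, 0.0301, 0.0582]
tcp_rot: [-179.8, 0.1, -18.0]
ft_force: [-1.1, 0.7, -0.2]
gripper_width: 0.0855
```

Emit:
{"api": "jog_arm", "payload": {"motion": [[0,0,0,0],[0,0,0,0],[0,0,0,0],[0,0,0,0],[0,0,0,0],[0,0,0,0],[0,0,0,0],[0,0,0,0],[0,0,0,0],[0,0,0,0]], "hand": 255}}

```text
clock: 6.7
tool_pos: [0.5386, 0.0301, 0.0585]
tcp_rot: [-179.8, 0.1, -18.0]
ft_force: [-0.7, -0.5, 0.7]
gripper_width: 0.0134
```

```bash
python3 -c "
from h import *
state()
plan([.5992,.1938,.15],3.9,7)"
```

```text
6.7 [0.5386 0.0301 0.0585] [-1.7978e+02  1.1000e-01 -1.8020e+01] [-0.7 -0.5  0.7] 0.0134 [ -6.  20. -18.  52.   0. 102.]
[[0.001, -0.025, -0.013, -0.055], [0.002, -0.025, -0.013, -0.055], [0.004, -0.025, -0.013, -0.055], [0.005, -0.024, -0.013, -0.055], [0.006, -0.024, -0.013, -0.055], [0.008, -0.024, -0.013, -0.055], [0.009, -0.023, -0.013, -0.055]]
```

Emit:
{"api": "jog_arm", "payload": {"motion": [[0,0,-0.02,0],[0,0,-0.025,0],[0,0,-0.025,0],[0.002,-0.025,-0.02,-0.054],[0.003,-0.025,0,-0.054],[0.004,-0.025,0,-0.054],[0.005,-0.024,0,-0.054],[0.006,-0.024,0,-0.054],[0.008,-0.024,0,-0.054],[0.006,-0.018,0,-0.04]]}}

```text
clock: 7.95
tool_pos: [0.5976, 0.1916, 0.1491]
tcp_rot: [-179.7, 0.4, 3.3]
ft_force: [0.9, -0.6, -0.8]
gripper_width: 0.0132
```

```bash
cat > look.py <<'E'
from h import *
import sys
capture("wrist");capture("wrist"); state(); s=sense();K,M=cam("wrist",s); im=capture("wrist"); np.savez("w4.npz",K=K,M=M,im=im); state()
v=im[:,:,::-1].copy()
def draw(o,yaw,a,b,col):
    R=Ro.from_euler('z',yaw,degrees=True).as_matrix(); pts=np.array([[-a,-b,0],[a,-b,0],[a,b,0],[-a,b,0]])/1e3
    q=proj(K,M,pts@R.T+o); cv2.polylines(v,[np.int32(q*16)],True,col,1,cv2.LINE_AA,4)
draw([.5993,.1936,.06],3.9,34,31,(0,0,255)); draw([.5993,.1936,.06],3.9,22.5,19.5,(0,0,255))
p=s['tool_pos']; y=s['tcp_rot'][2]
for z,a,b in((-.0545,6,11),(-.0425,18,15),(-.0025,18,15),(.0455,7,13)): draw(p+[0,0,z],y,a,b,(0,200,0))
cv2.imwrite(sys.argv[1],cv2.resize(v,(800,600),interpolation=cv2.INTER_CUBIC))
plan([.5993,.194,.15],3.9,3,4)
E
python3 look.py pics/w4.png
```

```text
8.05 [0.5976 0.1922 0.1489] [-179.72    0.38    3.37] [-0.2 -0.4 -1.3] 0.0134 [10. 24.  4. 69.  0. 97.]
8.1 [0.5974 0.1912 0.149 ] [-179.74    0.39    3.28] [-0.2 -0.9 -2.4] 0.0132 [10. 24.  3. 69.  0. 97.]
[[0.0007, -0.0009, -0.0003, -0.004], [0.0007, -0.0009, -0.0003, -0.004], [0.0007, -0.0009, -0.0003, -0.004]]
```

View pics/w4.png

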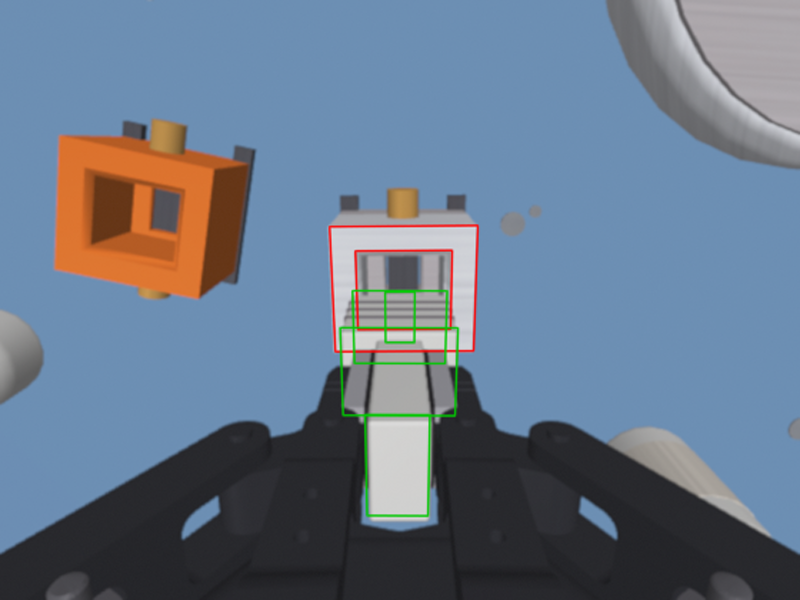

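The rim overlay fits within a pixel. The held cartridge sits about 0.7 mm toward −y in the hand. Correcting that and descending to just above the body's entry.

Emit:
{"api": "jog_arm", "payload": {"motion": [[0.001,-0.0015,0,-0.005],[0.001,-0.001,0,-0.005],[0,0,0.008,0],[0,0,0.01,0],[0,0,0.01,0],[0,0,0.008,0],[0,0,0,0],[0,0,0,0],[0,0,0,0],[0,0,0,0]]}}

```text
clock: 9.35
tool_pos: [0.5985, 0.1919, 0.1104]
tcp_rot: [-179.8, 0.4, 3.7]
ft_force: [0.1, 0.5, -1.7]
gripper_width: 0.0135
```

```bash
python3 look.py pics/w5.png
```

```text
9.45 [0.5985 0.1918 0.1104] [-179.77    0.43    3.68] [ 0.7 -0.1 -1.8] 0.0134 [10. 26. -0. 65.  0. 96.]
9.5 [0.5984 0.1918 0.1103] [-179.77    0.44    3.68] [ 0.5  0.5 -1.7] 0.0133 [10. 26. -0. 65.  0. 96.]
[[0.0003, -0.0007, -0.0132, -0.001], [0.0003, -0.0007, -0.0132, -0.001], [0.0003, -0.0007, -0.0132, -0.001]]
```

View pics/w5.png

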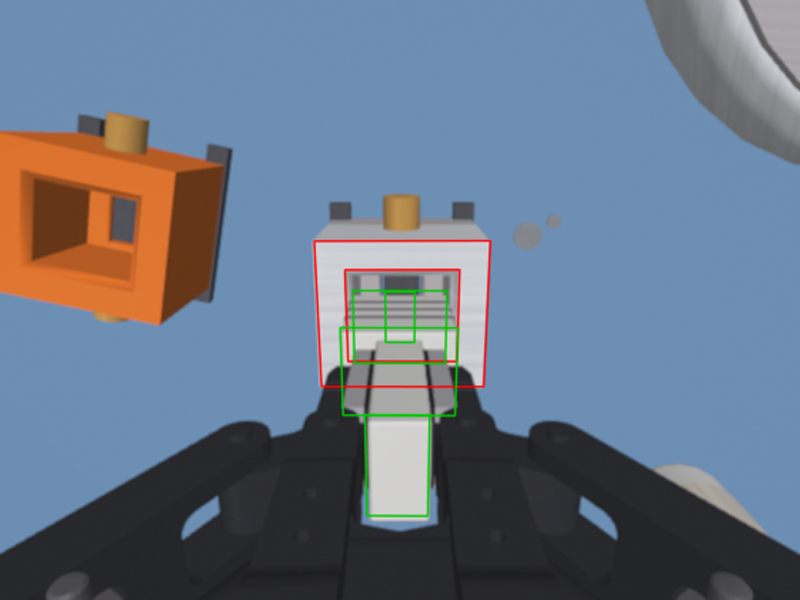

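Emit:
{"api": "jog_arm", "payload": {"motion": [[0.001,-0.0025,0,-0.003],[0,0,0,0],[0,0,0.005,0],[0,0,0.004,0],[0,0,0.004,0],[0,0,0,0],[0,0,0,0],[0,0,0,0],[0,0,0,0],[0,0,0,0]]}}

```text
clock: 10.75
tool_pos: [0.5992, 0.1946, 0.0964]
tcp_rot: [-179.8, 0.4, 3.9]
ft_force: [-0.6, 0.1, -2.5]
gripper_width: 0.0136
```

Emit:
{"api": "jog_arm", "payload": {"motion": [[0,0,0.005,0],[0,0,0.005,0],[0,0,0.005,0],[0,0,0.003,0],[0,0,0,0],[0,0,0,0],[0,0,0,0],[0,0,0,0],[0,0,0,0],[0,0,0,0]]}}

```text
clock: 12.0
tool_pos: [0.5991, 0.1947, 0.0772]
tcp_rot: [-179.8, 0.4, 3.9]
ft_force: [0.4, 0.2, -1.3]
gripper_width: 0.0134
```

Emit:
{"api": "jog_arm", "payload": {"motion": [[0,0,0.003,0],[0,0,0.003,0],[0,0,0.003,0],[0,0,0.002,0],[0,0,0.001,0],[0,0,0,0],[0,0,0,0],[0,0,0,0],[0,0,0,0],[0,0,0,0]]}}

```text
clock: 13.25
tool_pos: [0.5992, 0.1948, 0.0656]
tcp_rot: [-179.8, 0.4, 3.9]
ft_force: [-1.5, -0.7, 3.0]
gripper_width: 0.0133
```

Emit:
{"api": "jog_arm", "payload": {"motion": [[0,0,0.002,0],[0,0,0.0015,0],[0,0,0.0015,0],[0,0,0.0015,0],[0,0,0.0015,0],[0,0,0.0015,0],[0,0,0.0015,0],[0,0,0.0015,0],[0,0,0.0015,0],[0,0,0.0015,0]]}}

```text
clock: 14.5
tool_pos: [0.5989, 0.1948, 0.0625]
tcp_rot: [-179.8, -0.2, 3.9]
ft_force: [-6.5, -1.2, 17.9]
gripper_width: 0.0133
```

Emit:
{"api": "jog_arm", "payload": {"motion": [[0,0,0.002,0],[0,0,0.0025,0],[0,0,0.0025,0],[0,0,0.0025,0],[0,0,0.0025,0],[0,0,0.0025,0],[0,0,0.0025,0],[0,0,0.0025,0],[0,0,0.0025,0],[0,0,0.0025,0]]}}

```text
clock: 15.75
tool_pos: [0.5984, 0.1948, 0.0626]
tcp_rot: [-179.7, -1.3, 3.9]
ft_force: [-9.2, -1.7, 26.4]
gripper_width: 0.0132
```

Emit:
{"api": "jog_arm", "payload": {"motion": [[0,0,0,0],[0,0,0,0],[0,0,0,0],[0,0,0,0],[0,0,0,0],[0,0,0,0],[0,0,0,0],[0,0,0,0],[0,0,0,0],[0,0,0,0]], "hand": 0}}

```text
clock: 17.0
tool_pos: [0.5985, 0.1948, 0.0613]
tcp_rot: [-179.7, -1.3, 3.9]
ft_force: [0.2, 0.9, -0.0]
gripper_width: 0.0851
```

Emit:
{"api": "jog_arm", "payload": {"motion": [[0,0,-0.02,0],[0,0,-0.03,0],[0,0,-0.04,0],[0,0,-0.05,0],[0,0,-0.04,0],[0,0,0,0],[0,0,0,0],[0,0,0,0],[0,0,0,0],[0,0,0,0]]}}

```text
clock: 18.25
tool_pos: [0.593, 0.1934, 0.2429]
tcp_rot: [-179.8, -0.9, 3.9]
ft_force: [0.6, -0.6, 0.6]
gripper_width: 0.0854
```

```bash
cat > look2.py <<'E'
from h import *
import sys
state(); s=sense();K,M=cam("wrist",s); im=capture("wrist")
v=im[:,:,::-1].copy()
def draw(o,yaw,a,b,col):
    R=Ro.from_euler('z',yaw,degrees=True).as_matrix(); pts=np.array([[-a,-b,0],[a,-b,0],[a,b,0],[-a,b,0]])/1e3
    q=proj(K,M,pts@R.T+o); cv2.polylines(v,[np.int32(q*16)],True,col,1,cv2.LINE_AA,4)
def dcart(o,yaw,col):
    for z,a,b in((.052,18,15),(.1,7,13)): draw(np.array(o)+[0,0,z],yaw,a,b,col)
E
cat > look3.py <<'E'
from look2 import *
draw([.5993,.1936,.06],3.9,34,31,(0,0,255)); dcart([.5993,.1936,.008],3.9,(0,200,0))
cv2.imwrite("pics/w6.png",cv2.resize(v,(800,600),interpolation=cv2.INTER_CUBIC))
plan([.5157,-.1795,.20],-.5,8)
E
python3 look3.py
```

```text
18.25 [0.593  0.1934 0.2429] [-179.78   -0.92    3.92] [ 0.6 -0.6  0.6] 0.0854 [10. 21. 13. 80.  0. 96.]
[[-0.013, 0.046, 0.005, 0.01], [-0.012, 0.046, 0.005, 0.01], [-0.012, 0.046, 0.005, 0.01], [-0.011, 0.046, 0.005, 0.01], [-0.011, 0.046, 0.005, 0.01], [-0.011, 0.046, 0.005, 0.01], [-0.01, 0.047, 0.005, 0.01], [-0.01, 0.047, 0.005, 0.01]]
```

View pics/w6.png

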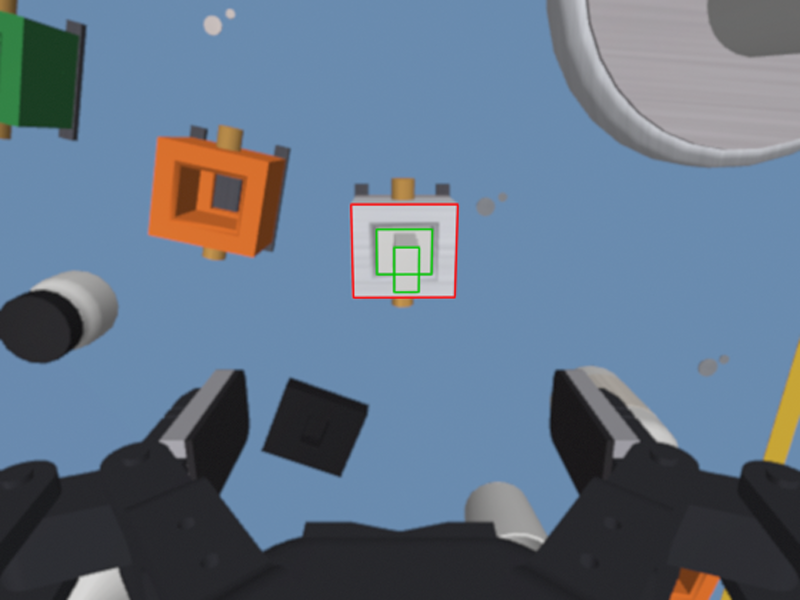

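The socket overlay fits: the fresh cartridge's shoulder is at the rim and it stands free. The bottle and the other things are undisturbed. Going to the holder.

Emit:
{"api": "jog_arm", "payload": {"motion": [[-0.013,0.046,0.005,0.01],[-0.012,0.046,0.005,0.01],[-0.012,0.046,0.005,0.01],[-0.011,0.046,0.005,0.01],[-0.011,0.046,0.005,0.01],[-0.011,0.046,0.005,0.01],[-0.01,0.047,0.005,0.01],[-0.008,0.03,0.005,0.005],[0,0,0,0],[0,0,0,0]]}}

```text
clock: 19.55
tool_pos: [0.5155, -0.1721, 0.1963]
tcp_rot: [-179.7, -0.8, -0.4]
ft_force: [0.3, -0.5, 0.4]
gripper_width: 0.0851
```

```bash
cat > look4.py <<'E'
from look2 import *
draw([.5158,-.179,.018],-.5,48,30,(0,0,255)); dcart([.5158,-.179,.010],-.5,(0,200,0))
cv2.imwrite("pics/w7.png",cv2.resize(v,(800,600),interpolation=cv2.INTER_CUBIC))
plan([.5157,-.179,.13],-.5,4)
E
python3 look4.py
```

```text
19.55 [ 0.5155 -0.1721  0.1963] [-179.67   -0.81   -0.43] [ 0.3 -0.5  0.4] 0.0851 [-28.  14.  -4.  71.   1.  63.]
[[0.0, 0.002, 0.017, 0.0], [0.0, 0.002, 0.017, 0.0], [0.0, 0.002, 0.017, 0.0], [0.0, 0.002, 0.017, 0.0]]
```

View pics/w7.png

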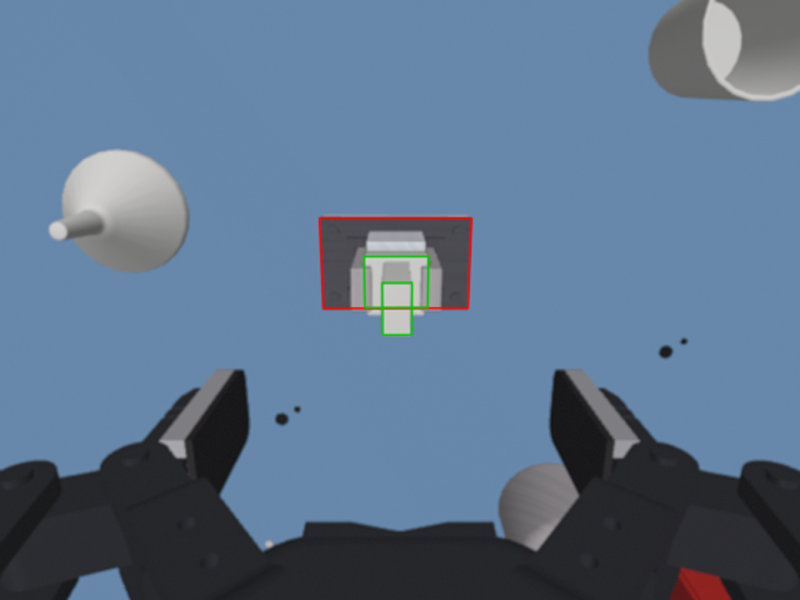

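The overlay fits the holder and the spent fin well. The red base and green fin outlines coincide with the image. Descending.

Emit:
{"api": "jog_arm", "payload": {"motion": [[0,0.003,0.017,0],[0,0.003,0.02,0],[-0.001,0.001,0.02,0],[0,0,0.018,0],[0,0,0.015,0],[0,0,0.01,0],[0,0,0.006,0],[0,0,0,0],[0,0,0,0],[0,0,0,0]]}}

```text
clock: 20.85
tool_pos: [0.52, -0.1722, 0.0898]
tcp_rot: [-179.8, -1.1, 0.2]
ft_force: [0.2, 0.3, -0.1]
gripper_width: 0.0853
```

Emit:
{"api": "jog_arm", "payload": {"motion": [[-0.004,0.0065,0,-0.01],[0,0,0,0],[0,0,0.004,0],[0,0,0,0],[0,0,0,0],[0,0,0,0],[0,0,0,0],[0,0,0,0],[0,0,0,0],[0,0,0,0]]}}

```text
clock: 22.1
tool_pos: [0.516, -0.1794, 0.086]
tcp_rot: [-179.8, -1.2, 0.8]
ft_force: [-0.6, 0.0, 0.3]
gripper_width: 0.0853
```

Emit:
{"api": "jog_arm", "payload": {"motion": [[0,0,0.003,0.02],[0,0,0,0],[0,0,0,0],[0,0,0,0],[0,0,0,0],[0,0,0,0],[0,0,0,0],[0,0,0,0],[0,0,0,0],[0,0,0,0]], "hand": 255}}

```text
clock: 23.35
tool_pos: [0.5156, -0.1794, 0.0828]
tcp_rot: [-179.8, -1.1, -0.5]
ft_force: [-2.0, -0.2, 1.3]
gripper_width: 0.013
```

Gripped. Now a gentle rock toward +x while I watch force and tilt.

Emit:
{"api": "jog_arm", "payload": {"motion": [[0.002,0,0,0],[0.002,0,0,0],[0.002,0,0,0],[0.002,0,0,0],[0.002,0,0,0],[0.002,0,0,0],[0.002,0,0,0],[0.002,0,0,0],[0.002,0,0,0],[0.002,0,0,0]]}}

```text
clock: 24.6
tool_pos: [0.5184, -0.1791, 0.0829]
tcp_rot: [-180.0, 0.9, -0.7]
ft_force: [-10.2, -0.8, 7.8]
gripper_width: 0.0133
```

Emit:
{"api": "jog_arm", "payload": {"motion": [[0.005,0,0,0],[0.006,0,0,0],[0.006,0,0,0],[0.006,0,0,0],[0.006,0,0,0],[0.006,0,0,0],[0.006,0,0,0],[0.006,0,0,0],[0.006,0,0,0],[0.006,0,0,0]]}}

```text
clock: 25.85
tool_pos: [0.5269, -0.1785, 0.0827]
tcp_rot: [179.4, 6.8, -1.2]
ft_force: [-25.2, -1.0, 23.2]
gripper_width: 0.0136
```

Emit:
{"api": "jog_arm", "payload": {"motion": [[0.006,0,0,0],[0.006,0,0,0],[0.006,0,0,0],[0.006,0,0,0],[0.006,0,0,0],[0.006,0,0,0],[0,0,0,0],[-0.003,0,0,0],[-0.003,0,0,0],[-0.003,0,0,0]]}}

```text
clock: 27.1
tool_pos: [0.5255, -0.1784, 0.0836]
tcp_rot: [179.2, 10.0, -1.3]
ft_force: [8.6, 0.5, -5.8]
gripper_width: 0.013
```

Run:
```python
from h import *
state()
K,M=cam("scene"); im=capture("scene"); u,v=np.int32(proj(K,M,[[.516,-.179,.06]])[0]); print(u,v)
cv2.imwrite("pics/s8.png",cv2.resize(im[v-60:v+60,u-80:u+80,::-1],(800,600),interpolation=cv2.INTER_CUBIC))
```

```text
27.1 [ 0.5255 -0.1784  0.0836] [179.16  10.02  -1.34] [ 8.6  0.5 -5.8] 0.013 [-25.  26.  -5.  68.  -5.  67.]
215 248
```

View pics/s8.png

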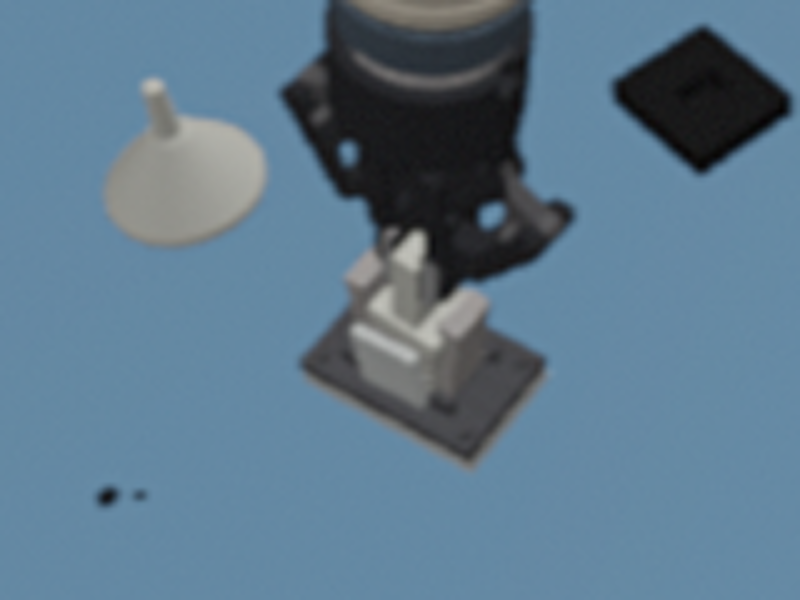

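The crop shows the +x clip at (465,320) leaning outward and the cartridge still seated, held at (410,260). Now rocking toward −x.

Emit:
{"api": "jog_arm", "payload": {"motion": [[-0.005,0,0,0],[-0.006,0,0,0],[-0.006,0,0,0],[-0.006,0,0,0],[-0.006,0,0,0],[-0.006,0,0,0],[-0.006,0,0,0],[-0.006,0,0,0],[-0.006,0,0,0],[-0.006,0,0,0]]}}

```text
clock: 28.4
tool_pos: [0.5147, -0.1793, 0.0895]
tcp_rot: [179.5, 4.2, -0.9]
ft_force: [20.3, 0.7, -16.3]
gripper_width: 0.0127
```

The tool has risen about 6 mm because its x axis is tilted, so I push back down while rocking.

Emit:
{"api": "jog_arm", "payload": {"motion": [[0,0,0.002,0],[0,0,0.004,0],[0,0,0.005,0],[0,0,0.005,0],[-0.003,0,0.005,0],[-0.005,0,0.005,0],[-0.006,0,0.004,0],[-0.006,0,0.003,0],[-0.006,0,0.003,0],[-0.006,0,0.003,0]]}}

```text
clock: 29.65
tool_pos: [0.5126, -0.1814, 0.0825]
tcp_rot: [178.8, -0.8, -0.5]
ft_force: [15.9, 7.6, 14.3]
gripper_width: 0.0133
```

Emit:
{"api": "jog_arm", "payload": {"motion": [[-0.006,0,0.001,0],[-0.006,0,0.001,0],[-0.006,0,0.001,0],[-0.006,0,0.001,0],[-0.006,0,0,0],[-0.006,0,0,0],[-0.006,0,0,0],[-0.006,0,0,0],[-0.006,0,0,0],[-0.006,0,0,0]]}}

```text
clock: 30.9
tool_pos: [0.5023, -0.1816, 0.0875]
tcp_rot: [179.2, -7.2, 0.4]
ft_force: [22.0, 4.3, -7.9]
gripper_width: 0.013
```

Emit:
{"api": "jog_arm", "payload": {"motion": [[-0.002,0,0.004,0],[-0.003,0,0.005,0],[-0.004,0,0.005,0],[-0.004,0,0.005,0],[-0.005,0,0.005,0],[-0.005,0,0.004,0],[-0.006,0,0.004,0],[-0.006,0,0.003,0],[-0.006,0,0.003,0],[-0.006,0,0.003,0]]}}

```text
clock: 32.15
tool_pos: [0.5001, -0.1819, 0.0811]
tcp_rot: [178.6, -13.4, 1.6]
ft_force: [7.0, 10.3, 27.2]
gripper_width: 0.0131
```

Run:
```python
from h import *
state()
K,M=cam("scene"); im=capture("scene"); u,v=np.int32(proj(K,M,[[.516,-.179,.06]])[0])
a=im[v-30:v+30,u-40:u+40,::-1]
K,M=cam("wrist"); w=capture("wrist")[:,:,::-1]
u,v=np.int32(proj(K,M,[[.516,-.179,.04]])[0]); print(u,v)
cv2.imwrite("pics/s9.png",np.vstack([cv2.resize(a,(400,300),interpolation=cv2.INTER_CUBIC),cv2.resize(w[120:360,120:440],(400,300))]))
```

```text
32.15 [ 0.5001 -0.1819  0.0811] [178.59 -13.37   1.62] [ 7.  10.3 27.2] 0.0131 [-33.  11. -29.  38.   6.  57.]
289 222
```

View pics/s9.png

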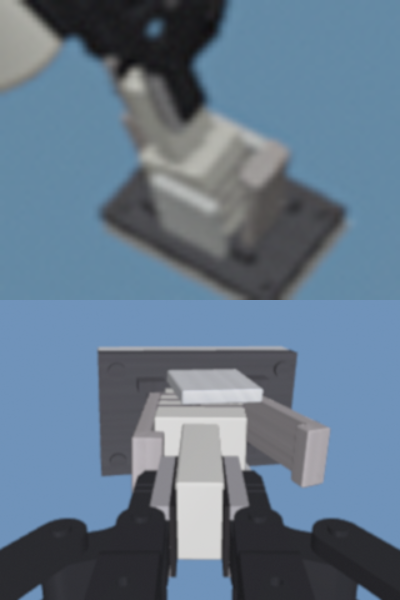

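The wrist crop shows the +x clip (right, 310,455) wide open and the cartridge leaning against the −x clip (left). The lean is about 0.21 rad by both the tilt and the tip shift. Now I bring it upright while it is still seated.

Emit:
{"api": "jog_arm", "payload": {"motion": [[0.003,0,0.001,0],[0.005,0,0.002,0],[0.006,0,0.003,0],[0.006,0,0.003,0],[0.006,0,0.003,0],[0.006,0,0.003,0],[0.006,0,0.003,0],[0.006,0,0.003,0],[0.006,0,0.003,0],[0.006,0,0.003,0]]}}

```text
clock: 33.5
tool_pos: [0.5137, -0.1809, 0.082]
tcp_rot: [177.3, -9.2, 0.5]
ft_force: [-39.8, 4.1, 56.5]
gripper_width: 0.0131
```

Run:
```python
from h import *
state()
K,M=cam("scene"); im=capture("scene"); u,v=np.int32(proj(K,M,[[.516,-.179,.06]])[0])
a=im[v-30:v+30,u-40:u+40,::-1]
w=capture("wrist")[:,:,::-1]
cv2.imwrite("pics/s10.png",np.hstack([cv2.resize(a,(400,300),interpolation=cv2.INTER_CUBIC),cv2.resize(w[120:360,120:440],(400,300))]))
state()
```

```text
33.5 [ 0.5137 -0.1809  0.082 ] [177.25  -9.23   0.49] [-39.8   4.1  56.5] 0.0131 [-29.  14. -24.  43.   2.  60.]
33.6 [ 0.5138 -0.1809  0.082 ] [177.25  -9.23   0.5 ] [-40.1   6.   58.1] 0.0131 [-29.  14. -24.  43.   2.  60.]
```

View pics/s10.png

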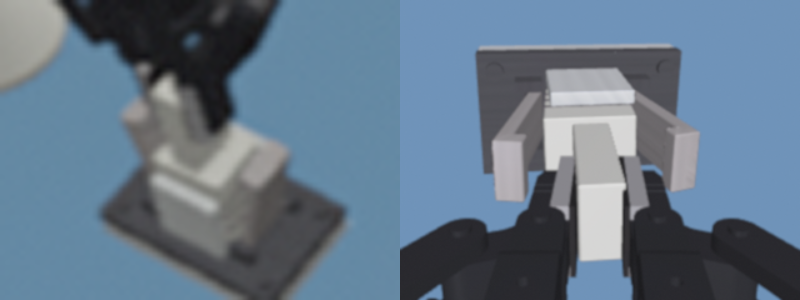

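Both clips now stand open at (512,170) and (683,160). The cartridge is near upright, but it has turned a few degrees within the pads, as the tool is still at −9°. I keep pushing +x to bring the tool upright too, with less downward push.

Emit:
{"api": "jog_arm", "payload": {"motion": [[0.004,0,0,0],[0.005,0,0,0],[0.006,0,0,0],[0.006,0,0,0],[0.006,0,0,0],[0.006,0,0,0],[0.006,0,0,0],[0.006,0,0,0],[0.006,0,0,0],[0.006,0,0,0]]}}

```text
clock: 34.85
tool_pos: [0.5179, -0.1789, 0.0822]
tcp_rot: [176.7, -3.4, -0.6]
ft_force: [-21.6, -0.6, 21.3]
gripper_width: 0.0127
```

Emit:
{"api": "jog_arm", "payload": {"motion": [[0.006,0,0,0],[0.006,0,0,0],[0.006,0,0,0],[0.006,0,0,0],[0.006,0,0,0],[0.003,0,0,0],[0,0,0,0],[0,0,0,0],[0,0,0,0],[0,0,0,0]]}}

```text
clock: 36.1
tool_pos: [0.5184, -0.1785, 0.082]
tcp_rot: [176.3, 0.1, -1.1]
ft_force: [-1.5, 0.6, 3.7]
gripper_width: 0.0129
```

Emit:
{"api": "jog_arm", "payload": {"motion": [[0,0,-0.004,0],[0,0,-0.005,0],[0,0,-0.005,0],[0,0,-0.005,0],[0,0,-0.005,0],[0,0,0,0],[0,0,0,0],[0,0,0,0],[0,0,0,0],[0,0,0,0]]}}

```text
clock: 37.35
tool_pos: [0.5185, -0.1772, 0.1071]
tcp_rot: [176.3, 0.2, -1.1]
ft_force: [-0.3, -0.8, -0.5]
gripper_width: 0.013
```

Emit:
{"api": "jog_arm", "payload": {"motion": [[0,0,-0.008,0],[0,0.001,-0.012,0],[0,0.001,-0.014,0],[0,0.001,-0.014,0],[0,0.001,-0.012,0],[0,0.001,-0.008,0],[0,0,-0.005,0],[0,0,0,0],[0,0,0,0],[0,0,0,0]]}}

```text
clock: 38.6
tool_pos: [0.5186, -0.1769, 0.1856]
tcp_rot: [176.3, 0.2, -1.1]
ft_force: [0.0, 0.6, -1.3]
gripper_width: 0.0128
```

```bash
cat > chk.py <<'E'
from h import *
from scipy.optimize import minimize
state(); s=sense(); Tt=T(s['tcp_rot'],s['tool_pos'])
res=[]
faces=[]
for (x,y,z0,z1) in((6,11,0,12),(18,15,12,52),(7,13,52,100)):
    faces.append(np.array([[a*x,b*y,c] for a in(-1,1) for b in(-1,1) for c in(z0,z1)])/1e3)
ims={}
for n in("scene","top"): ims[n]=(*cam(n),capture(n).astype(int))
ref=np.r_[.518,-.176,s['tool_pos'][2]-.073]
masks={}
for n,(K,M,im) in ims.items():
    u,v=np.int32(proj(K,M,[ref+[0,0,.05]])[0]); 
    w=(im.min(2)>125)&(np.ptp(im,axis=2)<40); masks[n]=(w,u,v)
    r=slice(v-34,v+34); c=slice(u-26,u+26)
    if n=="scene":
        g=im[r,c]; 
        for row,rw in zip(range(v-34,v+34,2),g[::2]): print(row,''.join('#' if p.min()>125 and np.ptp(p)<40 else ('.' if p[2]-p[0]>40 else 'o') for p in rw))
        print(u-26)
        for k,f in zip(("foot","body","fin"),faces):
            for lean in(-10,0,10):
                R=Ro.from_euler('y',lean,degrees=True).as_matrix(); top=ref+[0,0,.085]
                q=proj(K,M,(f-[0,0,.085])@R.T+top); print(k,lean,q.min(0).round(),q.max(0).round(),q.mean(0).round(1))
E
python3 chk.py
```

```text
38.6 [ 0.5186 -0.1769  0.1856] [ 1.7634e+02  1.5000e-01 -1.0500e+00] [ 0.   0.6 -1.3] 0.0128 [-26.  15.  -5.  68.  -3.  65.]
183 .ooooooooooooooooooooooooooooooooooooooooooooooooooo
185 ..oooooooooooooooooooooooooooooooooooooooooooooooooo
187 ...ooooooooooooooooooooooooooooooooooooooooooooooo..
189 .....oooooooooooooooooooooooooooooooooooooooooooo...
191 ...........oooooooooooooooooooooooooooooooooooo.....
193 ............ooooooooooooooooooooooooooooooooo.......
195 .............oooooooooooooooooooooooooooooo.........
197 ..............ooooooooooooooooooooooooooo...........
199 ..............ooooooo###ooooooooooooooo.............
201 ...............ooo#####oooooooooooooo...............
203 ...............ooo######ooooooooooo.................
205 ................ooooo##oooooooooooo.................
207 .................ooooooooooooooooooo................
209 .................oooooooooooooooooo.................
211 ...................ooooooooooooooo..................
213 ...................o#oooooooooooo###................
215 ##...............####oooooooooo########.............
217 ##
[... 677 characters left out ...]

241 ...............#####ooooooo.....####................
243 ................ooooooooooooo...o#######............
245 .................ooooooooooooooooooo########o.......
247 ..................oooooooooooooooooooooo########o...
249 ...................oooooooooooooooooooooo#######o...
184
foot -10 [213. 227.] [225. 240.] [218.9 233.3]
foot 0 [208. 225.] [220. 238.] [213.6 231.1]
foot 10 [203. 222.] [214. 235.] [208.3 228.1]
body -10 [201. 210.] [229. 239.] [215.4 224.4]
body 0 [199. 208.] [225. 238.] [211.8 222.9]
body 10 [196. 206.] [220. 236.] [208.2 221. ]
fin -10 [199. 194.] [219. 223.] [209.1 208.5]
fin 0 [199. 194.] [217. 222.] [208.5 208.3]
fin 10 [201. 195.] [215. 221.] [207.9 208. ]
```

Emit:
{"api": "jog_arm", "payload": {"motion": [[0,0,0,0],[0,0,0,0],[0,0,0,0],[0,0,0,0],[0,0,0,0],[0,0,0,0],[0,0,0,0],[0,0,0,0],[0,0,0,0],[0,0,0,0]]}}

```text
clock: 39.95
tool_pos: [0.5185, -0.1769, 0.1854]
tcp_rot: [176.3, 0.2, -1.1]
ft_force: [0.3, 0.0, -1.7]
gripper_width: 0.013
```

```bash
python3 -c "
from h import *
state(); print(sense()['qd'].round(2)); print(sign_off())"
```

```text
39.95 [ 0.5185 -0.1769  0.1854] [ 1.7634e+02  1.7000e-01 -1.0500e+00] [ 0.3  0.  -1.7] 0.013 [-26.  15.  -5.  68.  -3.  65.]
[-0.01  0.01  0.   -0.04 -0.03  0.  ]
the job is handed in; nothing more can be done
None
```

I did both parts of the job in the order asked and handed it in at 39.95 s. No verdict is reported.

**Fresh cartridge:** It is pressed into the white metal socket and released. It stopped moving at the height worked out for fully home, under about 26 N where 6 N moves the plate. After release, the picture showed its shoulder at the rim.

**Spent cartridge:** It was rocked about 0.2 rad towards both sides, and the pictures showed both clips well open. It then lifted out without resistance. The arm finished still, holding it over the holder with the foot about 3.7 cm above the clip tops, by the gripper height. The measured weight matched the cartridge.

**Imperfect points:**
- **Foot lift:** While I rocked it towards −x, the foot rose about 5–6 mm twice. I pushed it back down each time, so the full lean was reached with it seated.
- **Turned in the pads:** The cartridge turned a few degrees in the pads on the way back. I brought the tool upright before lifting, but did not re-grip it.
- **Final tilt:** The tool finished 3.7° off vertical about x. The cartridge's outline in the last scene image matches upright towards ±x, to a degree or two by eye; I did not check its tilt about x separately.
- **Last checks:** After the viewing limit was used up, I checked the final pose only by numbers and an image mask. I did not look at the socket or the other bench objects again.

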